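Switch the ball sorter to its other chute and let the balls run

TASK

The small ball sorter is set to the wrong side. First push its seesaw gate over its pivot so that it leans fully the other way, then push the tab of the stop slide fully across so that all three waiting steel balls run down into the chute on that other side. Only push with the fingers: do not touch the balls or disturb the jar, marker and wooden stick nearby, and finish with the hand clear of everything.

Things in the scene. Friction and masses are not known exactly. Their poses are not given: they have to be found in the camera images.
- sorter: Ball sorter fixed to the bench: plywood base 250 x 250 x 12 mm on four 45 mm legs, feed chute at the back, seesaw gate in the middle, a wooden side chute along the left and right edges. Origin: on the underside of the base, 45 mm above the bench, under the middle of the gate's axle; x points to its back, y to its left, z up. The axle lies along x at z = 115 mm.
- feed (a point): Lower end of the aluminium feed chute's floor, 21 mm behind the axle's middle, 196 mm above the bench. The chute, 32 mm wide, rises from here 102 mm to the back; its walls reach at most 236 mm above the bench.
- left_chute (a point): Middle of the floor, at its closed front end, of the left side chute (inside 29 mm wide, side walls 26 to 30 mm; three balls in a row fit). In the sorter's frame x = -104, y = 100, z = 20 mm; the chute rises from here to x = 30 mm, floor at z = 58 mm. Beside and behind its rear part (x = -35 to 35 mm) stand clear guards, top at z = 128 mm, the outer one at y = 119 mm.
- right_chute (a point): The same for the right side chute, mirrored (y = -100 mm).
- gate (a joint): Tilt of the seesaw gate, rad, -0.30 to 0.30, about the sorter's x axis. Positive: left end up, balls run to the right; negative: right end up, balls run to the left. It starts leaning on either stop. The weight above the axle makes it fall by itself onto the other stop once past level; it takes under 3 N at a finger plate.
- left_plate (a point): Centre of the top of the gate's left finger plate (44 mm along x, 30 mm along y, rubber pad), in front of the 150 mm long gate trough; 46 mm in front of the axle's middle, 64 mm left, 22 mm above. About 200 mm above the bench when raised, 182 mm level, 162 mm lowered. The raised one can be pressed down from above.
- right_plate (a point): The same for the gate's right finger plate, 64 mm right of the axle.
- gate_weight (a point): Centre of the gate's steel weight, a cylinder 36 mm in diameter and 36 mm long lying along x, on a plate 85 mm above the axle; about 241 mm above the bench. It can be pushed sideways.
- stop (a joint): Travel of the stop slide, m, 0 (closed, its plate across the feed chute holds the balls) to 0.036 (fully open) toward the sorter's +y (left). It stays where it is left; about 1.5 N to push.
- tab (a point): Middle of the right-hand face of the stop slide's black upright thumb tab (20 mm along x, 6 mm thick along y, its top 10 mm above this point and its foot 21 mm below), right of the feed chute, 249 mm above the bench. Pushed toward the sorter's +y (left).
- ball1_center (a point): Centre of the first steel ball, 22 mm in diameter, about 43 g, waiting in the feed chute behind the stop.
- ball2_center (a point): Centre of the second ball, the same, behind the first.
- ball3_center (a point): Centre of the third ball, the same, behind the second.
- jar: Bystander: white jar with blue lid, 65 mm in diameter, 88 mm high; origin at the centre of its underside.
- marker: Bystander: marker pen, 136 x 16 mm, lying on the left beyond the vice, roughly along x; origin at the centre of its underside.
- wooden_stick: Bystander: flat wooden stick, 140 x 18 x 8 mm, lying along y; origin at the centre of its underside.

How it is judged:
By the outcome, as a careful person would: the job done as asked, in the order asked, and still so for the second after the job is handed in, with the robot touching nothing.
It also fails if it takes over 45 s, if anything falls off the work surface, if the arm or the gripper's body presses on something with over 40 N, if the wrist force passes 120 N, or if a joint passes its speed limit or range.

ROBOT

A 6-joint arm with a two-finger parallel gripper is mounted at the origin on a cart in front of the work surface, level with it; the furniture and walls round the work are solid. World frame = base frame: x ahead of the robot, y to its left, z up, the work surface at z = 0. Lengths are in mm, angles in rad, forces in N, time in s.
With the tool pointing down it reaches from about 250 to 775 mm from the base axis. Payload 4 kg.
Tool frame: the origin (TCP) lies between the finger pads; the fingertips stand 25 mm ahead of it and the grasp point (between the pads) lies 6 mm ahead of it; z points along the fingers, y is the direction in which the jaws open and shut (so a half turn about z gives the same grasp; the last joint's range is limited). The gripper opens to 94 mm and grips with 3 to 60 N. Pads are 16 mm wide; open, the fingers measure 119 mm over their backs; the gripper's body (75 mm by 177 mm) begins 78 mm behind the grasp point.
Start: joints at [1.106, 0.087, 1.371, -0, 1.684, -0.103], TCP at [194.687, 514.407, 230.506] pointing down, gripper open.
Joint ranges: [-3.1, 3.1], [-0.76, 2.03], [0.27, 2.55], [-1.08, 4.22], [0.17, 2.65], [-2.57, 2.57]. Speed limits (rad/s): [2.79, 2.79, 3.14, 3.14, 3.14, 3.14].

INTERFACE

Orientations are given as a unit quaternion [x, y, z, w].
In Python, from rig import manip gives the robot as it stands. The module is installed in compiled form; this text tells all that it offers.
- The arm moves only by the shell command python3 -m crank 'ROWS' [OPENING]. ROWS is JSON, a list of rows, each a list of 6 numbers: the shift along the tool's x, y, z in mm, then the turn, a rotation vector about the tool's x, y, z in rad. A call has 1 to 5 rows; each row shifts and turns the commanded pose from where the row before left it, along the tool's axes as they then stand; what a row does not reach is not made up. A row lasts 1/12 s, in which the tool goes at most 41.7 mm and 7.16 degrees, less where a joint would pass 70% of its speed; a pose out of reach is approached as far as the arm can. A call is refused whole if a number of a shift passes 41.7 or a number of a turn 0.125, either way. A call with a gripper value outside its range is refused whole. OPENING is the opening, from 0 (shut) to 1 (fully open), set as the call begins (- or left out, the last holds). The fingers move at their own pace and stop on an object; the grip force is fixed at half the most. Time passes only in rows, so rows that do not move let the fingers close. It gives the time, the measured TCP pose, the force and the opening at its end, in the units of the state.
- manip.get_state(): the state, without advancing time (a new reading comes with each control period).
- manip.capture(name): name is "side" or "top" or "wrist"; returns a dict with "image" (384x512x3 uint8, red, green, blue), "fx", "fy", "cx", "cy" (pixels), "view" (4x4, takes a point from world to camera coordinates); the wrist camera has in their place "hand_eye" (4x4, takes a point from camera to tool coordinates, whose origin is the TCP and whose axes are the flange's). Camera axes: x right, y down, z forward; pixel columns grow to the right and rows downward; lengths in mm; the calibration is good to about 2 mm. A picture is of the moment at which its call begins: read the wrist's pose just before it. There is no depth.
- manip.hand_in(): hands the job in, once; it reports no verdict.
The state is a dict: "time_s": time; "joint_positions": joint angles; "joint_vel": joint speeds; "joint_efforts": joint torques, N m; "tcp_pos": TCP position; "orientation": TCP orientation; "contact_force": force on the tool from outside, world axes, zero at the start; "ft_torque": the same for the moment, N m; "grip_width": opening from 0.0 (shut) to 1.0 (fully open).
Only numpy, scipy, OpenCV 4.12 (cv2) and the standard library are available. Lean on these libraries where they do the work, as an engineer would, in place of code of your own. Each camera call takes 0.05 s, during which the arm holds its last target.

## Working session

There is one attempt and no reset: what is moved stays moved. The work goes in short steps, Python scripts to look and compute and a shell command to move; the robot and the scene stay as the last step left them, time stands still between calls to the robot, and variables do not carry over. Pictures are saved under pics/ and viewed, and the job is handed in when it is done.

```bash
mkdir -p pics; python3 - <<'E'
from rig import manip
import cv2,json,numpy as np
s=manip.get_state();print({k:np.round(v,3).tolist() for k,v in s.items()})
for n in("side","top","wrist"):
    c=manip.capture(n);cv2.imwrite(f"pics/{n}0.png",c["image"][:,:,::-1])
    print(n,[round(c[k],1) for k in("fx","fy","cx","cy")],np.round(c.get("view",c.get("hand_eye")),3).tolist())
E
```

```text
{'time_s': 0.0, 'joint_positions': [1.106, 0.088, 1.372, 0.0, 1.684, -0.103], 'joint_vel': [0.001, -0.001, -0.0, -0.002, 0.0, -0.001], 'joint_efforts': [-0.001, -34.019, -30.243, 0.072, 0.033, -0.0], 'tcp_pos': [194.459, 513.957, 229.312], 'orientation': [0.18, 0.984, -0.001, -0.0], 'contact_force': [-0.199, 0.117, -0.166], 'ft_torque': [-0.011, -0.012, -0.016], 'grip_width': 0.998}
side [358.9, 358.9, 252.7, 188.8] [[-0.986, -0.168, 0.025, 473.818], [-0.105, 0.487, -0.867, 222.129], [0.133, -0.857, -0.497, 1082.504], [0.0, 0.0, 0.0, 1.0]]
top [392.8, 392.8, 257.5, 189.5] [[-0.009, -1.0, 0.021, -41.246], [-0.998, 0.008, -0.055, 465.51], [0.055, -0.021, -0.998, 1125.344], [0.0, 0.0, 0.0, 1.0]]
wrist [313.1, 313.1, 255.5, 192.2] [[-0.001, -0.97, -0.245, 70.768], [1.0, -0.001, 0.0, -0.966], [-0.001, -0.245, 0.97, -153.625], [0.0, 0.0, 0.0, 1.0]]
```

View pics/side0.png

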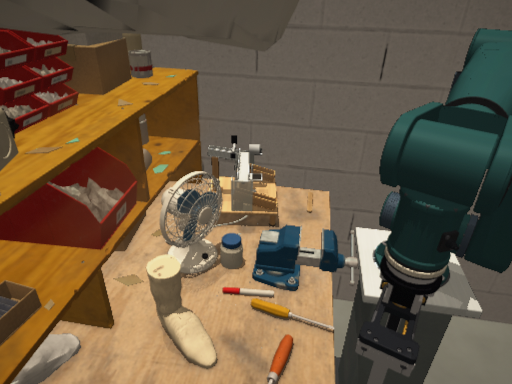

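View pics/top0.png

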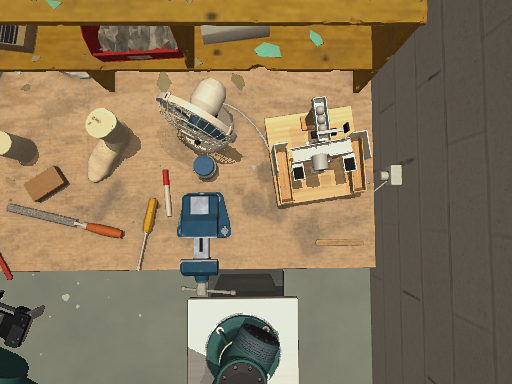

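View pics/wrist0.png

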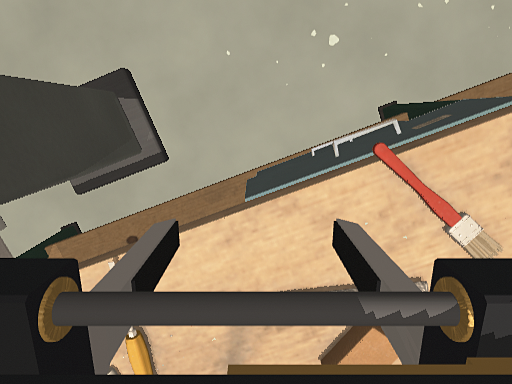

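```bash
python3 - <<'E'
import cv2
a=cv2.imread("pics/top0.png")[85:220,255:385];cv2.imwrite("pics/top0z.png",cv2.resize(a,None,fx=4.4,fy=4.4,interpolation=2))
a=cv2.imread("pics/side0.png")[125:235,195:335];cv2.imwrite("pics/side0z.png",cv2.resize(a,None,fx=5,fy=5,interpolation=2))
E
```

```text
(no output)
```

View pics/top0z.png

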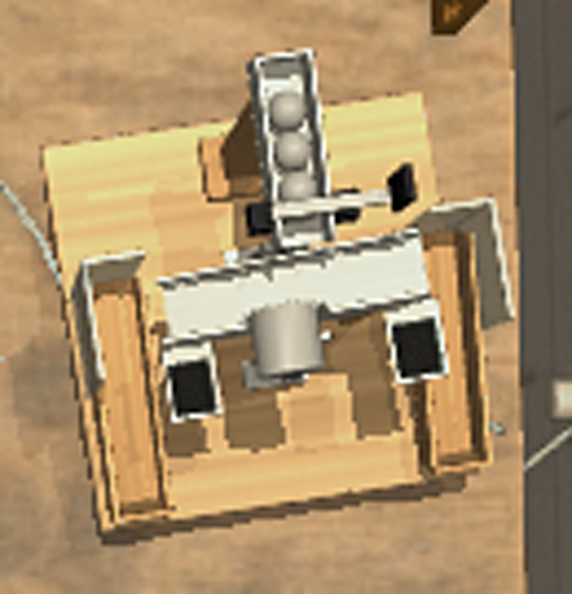

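View pics/side0z.png

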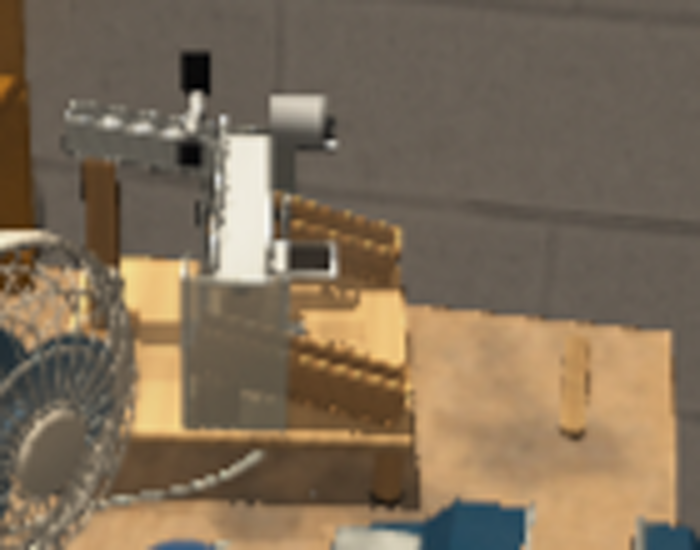

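```bash
cat > h.py <<'E'
import numpy as np
from rig import manip
_C={}
def cam(n):
    if n not in _C: _C[n]=manip.capture(n)
    return _C[n]
def ray(n,u,v):
    c=cam(n);V=np.array(c["view"]);R=V[:3,:3];t=V[:3,3]
    d=R.T@np.array([(u-c["cx"])/c["fx"],(v-c["cy"])/c["fy"],1]);return -R.T@t,d
def onz(n,u,v,z):
    o,d=ray(n,u,v);return o+d*(z-o[2])/d[2]
def proj(n,p):
    c=cam(n);q=np.array(c["view"])@np.r_[p,1];return np.array([c["cx"]+c["fx"]*q[0]/q[2],c["cy"]+c["fy"]*q[1]/q[2]])
E
python3 - <<'E'
from h import *
k=4.4
T=lambda x,y:((x+.5)/k+255-.5,(y+.5)/k+85-.5)
P={}
for nm,x,y,z in[("BL",45,148,57),("BR",420,95,57),("FL",105,530,57),("Rplate",416,348,200),("Lplate",193,388,162),("weight",287,335,241),("tabtop",402,186,259),("b1",296,190,215),("b3",287,110,225)]:
    P[nm]=onz("top",*T(x,y),z);print(nm,P[nm].round(1))
d=P["BL"]-P["FL"];print(np.degrees(np.arctan2(d[1],d[0])),np.linalg.norm(d))
d=P["BL"]-P["BR"];print(np.degrees(np.arctan2(-d[0],d[1])),np.linalg.norm(d))
c=(P["FL"]+P["BR"])/2;print("center",c)
d=P["Lplate"]-P["Rplate"];print(np.degrees(np.arctan2(-d[0],d[1])),np.linalg.norm(d[:2]))
S=lambda x,y:((x+.5)/5+195-.5,(y+.5)/5+125-.5)
# side checks
for nm,p in P.items():
    q=proj("side",p);print(nm,(q-[195,125])*5)
E
```

```text
BL [663.7 -66.7  57. ]
BR [ 697.3 -308.7   57. ]
FL [ 419.  -102.3   57. ]
Rplate [ 516.4 -265.7  200. ]
Lplate [ 498.7 -146.1  162. ]
weight [ 518.9 -186.5  241. ]
tabtop [ 594.6 -245.   259. ]
b1 [ 602.1 -197.6  215. ]
b3 [ 644.  -191.5  225. ]
8.276049286926028 247.2232332301583
7.90860663119985 244.36115615223548
center [ 558.16220659 -205.50227389   57.        ]
8.450325905114985 120.93344889752964
BL [ 37.95977762 424.77483212]
BR [ 85.09663028 254.76031615]
FL [407.70652942 437.49156602]
Rplate [308.9665354  130.16841789]
Lplate [305.15598048 256.38577709]
weight [288.35641763 120.32428082]
tabtop [195.42064402  53.42921714]
b1 [169.96761696 138.08730664]
b3 [107.78340528 122.51086769]
```

```bash
python3 - <<'E'
from h import *
def tri(a,b):
    o1,d1=ray("top",*a);o2,d2=ray("side",*b);d1/=np.linalg.norm(d1);d2/=np.linalg.norm(d2)
    s=np.linalg.lstsq(np.c_[d1,-d2],o2-o1,rcond=None)[0];p,q=o1+d1*s[0],o2+d2*s[1];return ((p+q)/2).round(1),round(np.linalg.norm(p-q),1)
print("shelf hi",tri((427,22),(198,71)));print("shelf lo",tri((385,70),(200,143)))
S=lambda x,y:((x+.5)/5+195-.5,(y+.5)/5+125-.5)
k=4.4
T=lambda x,y:((x+.5)/k+255-.5,(y+.5)/k+85-.5)
print("tabtop",tri(T(402,186),S(195,53)));print("weight",tri(T(287,335),S(297,118)))
print("lpl",tri(T(193,388),S(310,258)))
print("fan top?",tri((160,97),(205,172)),tri((233,143),(205,172)))
for z in(0,100,200,300,400):print(z,onz("side",205,172,z).round(),onz("top",160,97,z).round(),onz("top",233,140,z).round())
print("jar",onz("top",204,166,88).round(),"stick",onz("top",340,243,8).round(),"marker",onz("top",167,193,8).round(),"vice",onz("top",200,205,100).round())
E
```

```text
shelf hi (array([ 748.9, -353.1,  446.1]), np.float64(2.4))
shelf lo (array([ 761.4, -372.9,  164.5]), np.float64(2.0))
tabtop (array([ 595.2, -244.4,  260.7]), np.float64(2.0))
weight (array([ 516.4, -185.9,  244.9]), np.float64(4.0))
lpl (array([ 497.7, -146.1,  162.5]), np.float64(1.8))
fan top? (array([610.8, 158.9, 329.7]), np.float64(65.7)) (array([590.5,  22.1, 246.7]), np.float64(60.1))
0 [ 767. -442.    0.] [742. 240.   0.] [613.  26.   0.]
100 [ 708. -255.  100.] [712. 218. 100.] [594.  21. 100.]
200 [650. -69. 200.] [683. 195. 200.] [576.  17. 200.]
300 [591. 118. 300.] [653. 172. 300.] [558.  13. 300.]
400 [533. 305. 400.] [624. 150. 400.] [540.   9. 400.]
jar [526. 101.  88.] stick [ 308. -283.    8.] marker [457. 217.   8.] vice [420. 110. 100.]
```

```bash
cat > plan.py <<'E'
import sys,numpy as np
from rig import manip
from scipy.spatial.transform import Rotation as R
def plan(goal,dyaw=0,n=None):
    s=manip.get_state();p=np.array(s["tcp_pos"]);r=R.from_quat(s["orientation"])
    d=np.array(goal)-p;n=n or int(np.ceil(max(np.linalg.norm(d)/40,abs(dyaw)/.12)))
    print("pos",p.round(1),"z",r.as_matrix()[:,2].round(3),"yawY",np.degrees(np.arctan2(*r.as_matrix()[[1,0],1])).round(1),"n",n)
    for i in range(n):
        print(r.inv().apply(d/n).round(1).tolist(),round(dyaw/n,4)); r=r*R.from_rotvec([0,0,dyaw/n])
if __name__=="__main__":
    a=[float(x) for x in sys.argv[1:]];plan(a[:3],*(a[3:4]))
E
python3 plan.py 380 150 330 1.066
```

```text
pos [194.7 514.3 230.2] z [-0. -0. -1.] yawY 69.3 n 11
[-27.5, -25.0, -9.1] 0.0969
[-29.8, -22.2, -9.1] 0.0969
[-31.8, -19.3, -9.1] 0.0969
[-33.5, -16.1, -9.1] 0.0969
[-34.9, -12.8, -9.1] 0.0969
[-36.0, -9.3, -9.1] 0.0969
[-36.7, -5.8, -9.1] 0.0969
[-37.1, -2.2, -9.1] 0.0969
[-37.1, 1.4, -9.1] 0.0969
[-36.8, 5.0, -9.1] 0.0969
[-36.2, 8.5, -9.1] 0.0969
```

```bash
python3 -m crank '[[0,0,-20,0,0,0],[-27.5,-25,-12,0,0,0.097],[-29.8,-22.2,-12,0,0,0.097],[-31.8,-19.3,-12,0,0,0.097],[-33.5,-16.1,-12,0,0,0.097]]' 0 && python3 -m crank '[[-34.9,-12.8,-10,0,0,0.097],[-36,-9.3,-10,0,0,0.097],[-36.7,-5.8,-10,0,0,0.097],[-37.1,-2.2,-5,0,0,0.097],[-37.1,1.4,0,0,0,0.097]]' && python3 plan.py 511 -125 330 0.193; python3 -c "
from rig import manip;print(manip.get_state()['joint_positions'])"
```

```text
time_s: 0.77
tcp_pos: [262.3, 380.5, 299.0]
orientation: [0.368, 0.93, 0.0, 0.0]
contact_force: [0.1, -0.4, 1.0]
grip_width: 0.681
time_s: 1.18
tcp_pos: [347.0, 214.8, 335.4]
orientation: [0.581, 0.814, 0.002, 0.001]
contact_force: [1.0, -0.4, -0.2]
grip_width: 0.331
pos [347.  214.8 335.4] z [ 0.004  0.002 -1.   ] yawY 19.0 n 10
[-37.5, 4.4, 0.5] 0.0193
[-37.4, 5.2, 0.5] 0.0193
[-37.3, 5.9, 0.5] 0.0193
[-37.1, 6.6, 0.5] 0.0193
[-37.0, 7.3, 0.5] 0.0193
[-36.9, 8.0, 0.5] 0.0193
[-36.7, 8.7, 0.5] 0.0193
[-36.5, 9.4, 0.5] 0.0193
[-36.3, 10.1, 0.5] 0.0193
[-36.1, 10.8, 0.5] 0.0193
[ 4.15014599e-01 -2.29114999e-01  1.46111580e+00  5.45620096e-05
  1.90561487e+00  8.34313973e-02]
```

```bash
python3 -m crank '[[-37.5,4.4,0,0,0,0.0193],[-37.4,5.2,0,0,0,0.0193],[-37.3,5.9,0,0,0,0.0193],[-37.1,6.6,0,0,0,0.0193],[-37,7.3,0,0,0,0.0193]]' && python3 -m crank '[[-36.9,8,0,0,0,0.0193],[-36.7,8.7,0,0,0,0.0193],[-36.5,9.4,0,0,0,0.0193],[-20,8,0,0,0,0.01],[0,0,0,0,0,0]]' && python3 plan.py 510 -130 330
python3 - <<'E'
from rig import manip
import cv2
for n in("side","top","wrist"):
    cv2.imwrite(f"pics/{n}1.png",manip.capture(n)["image"][:,:,::-1])
a=cv2.imread("pics/top1.png")[85:220,235:385];b=cv2.imread("pics/side1.png")[60:235,175:335]
a=cv2.resize(a,(400,360));b=cv2.resize(b,(330,360));cv2.imwrite("pics/m1.png",cv2.hconcat([a,b]))
E
```

```text
time_s: 1.6
tcp_pos: [429.4, 44.8, 333.8]
orientation: [0.618, 0.786, 0.0, 0.0]
contact_force: [0.4, -0.1, -0.4]
grip_width: 0.007
time_s: 2.02
tcp_pos: [491.3, -77.0, 331.9]
orientation: [0.646, 0.763, -0.001, -0.001]
contact_force: [-0.5, -0.1, -0.7]
grip_width: 0.003
pos [491.3 -77.  331.9] z [-0.002 -0.001 -1.   ] yawY 9.5 n 2
[-27.7, 4.8, 0.9] 0.0
[-27.7, 4.8, 0.9] 0.0
```

View pics/m1.png

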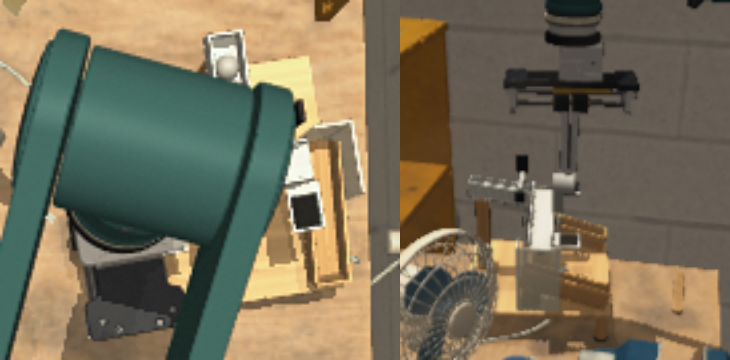

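View pics/wrist1.png

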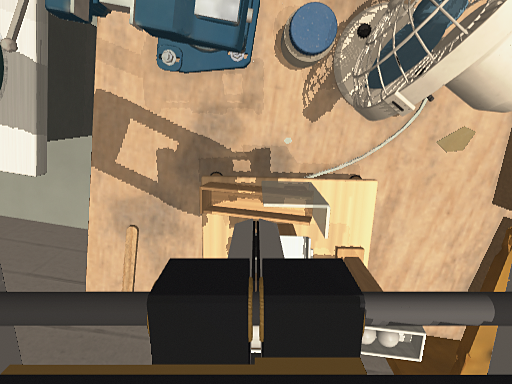

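```bash
python3 -m crank '[[-29,6,0,0,0,0.02],[-29,6,0,0,0,0],[0,0,30,0,0,0],[0,0,30,0,0,0],[0,0,0,0,0,0]]' && python3 plan.py 510 -137 261
python3 - <<'E'
from rig import manip
import cv2
b=manip.capture("side")["image"][60:235,175:335,::-1]
cv2.imwrite("pics/m2.png",cv2.resize(b,(640,700))[100:700])
E
```

```text
time_s: 2.58
tcp_pos: [507.9, -126.2, 266.3]
orientation: [0.651, 0.759, -0.002, -0.006]
contact_force: [0.4, -0.2, -1.9]
grip_width: 0.005
pos [ 507.9 -126.2  266.3] z [-0.013  0.005 -1.   ] yawY 8.8 n 1
[-11.0, 0.4, 5.2] 0.0
```

View pics/m2.png

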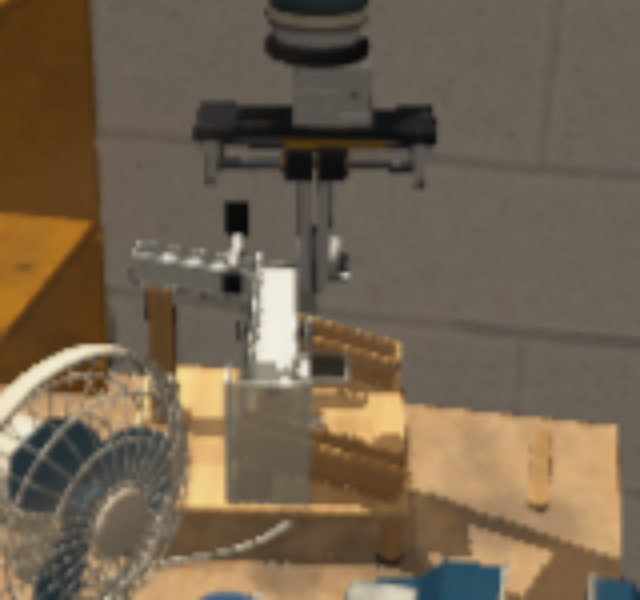

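```bash
python3 -m crank '[[-15,0,4,0,0,0],[-10,0,0,0,0,0],[-8,0,0,0,0,0],[-8,0,0,0,0,0],[-4,0,0,0,0,0]]' && python3 -m crank '[[-4,0,0,0,0,0],[-4,0,0,0,0,0],[-4,0,0,0,0,0]]'
python3 - <<'E'
from rig import manip
import cv2
b=manip.capture("side")["image"][60:235,175:335,::-1]
cv2.imwrite("pics/m3.png",cv2.resize(b,(640,700))[100:700])
E
```

```text
time_s: 3.05
tcp_pos: [518.8, -174.9, 271.2]
orientation: [0.652, 0.758, 0.0, 0.002]
contact_force: [0.3, 0.1, -0.2]
grip_width: 0.007
time_s: 3.3
tcp_pos: [519.9, -185.5, 269.3]
orientation: [0.652, 0.759, -0.0, -0.0]
contact_force: [-0.3, -0.2, 0.1]
grip_width: 0.008
```

View pics/m3.png

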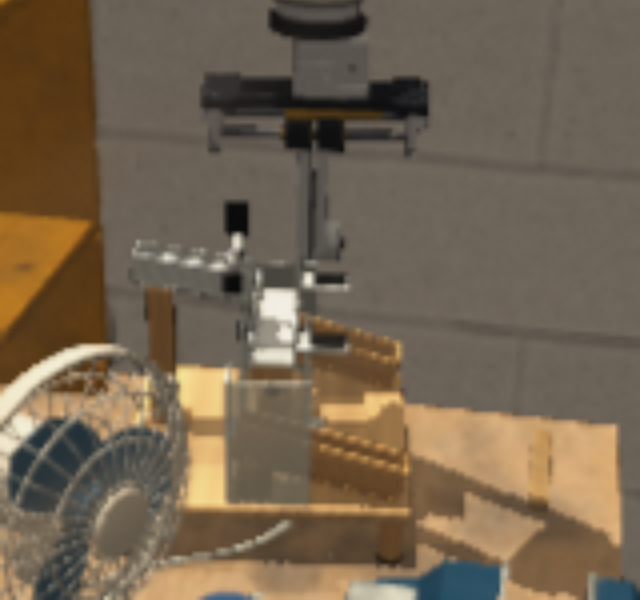

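```bash
python3 -m crank '[[-4,0,3,0,0,0],[-4,0,0,0,0,0],[-4,0,0,0,0,0],[-4,0,0,0,0,0]]' && python3 -m crank '[[0,0,0,0,0,0],[0,0,0,0,0,0],[0,0,0,0,0,0],[0,0,0,0,0,0]]'
python3 - <<'E'
from rig import manip
import cv2
b=manip.capture("side")["image"][60:235,175:335,::-1]
cv2.imwrite("pics/m4.png",cv2.resize(b,(640,700))[100:700])
E
```

```text
time_s: 3.68
tcp_pos: [522.3, -201.1, 266.3]
orientation: [0.651, 0.759, -0.0, -0.0]
contact_force: [-0.0, 0.5, -0.6]
grip_width: 0.005
time_s: 4.02
tcp_pos: [522.3, -200.6, 266.5]
orientation: [0.651, 0.759, 0.0, 0.0]
contact_force: [0.9, -0.8, -0.3]
grip_width: 0.005
```

View pics/m4.png

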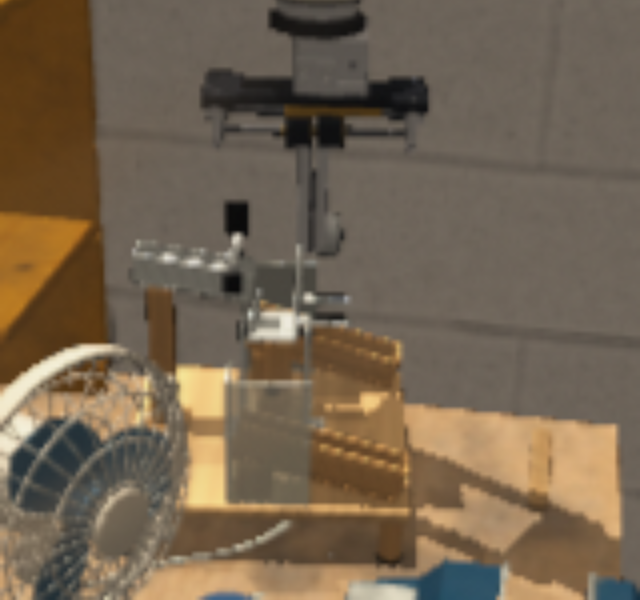

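```bash
python3 - <<'E'
from h import *
for g in(.3,0,-.3):
  for sy in(64,-64):
    y=sy*np.cos(g)-22*np.sin(g);z=160+sy*np.sin(g)+22*np.cos(g)
    w=[554.2-46*.99-y*.142,-205.1-46*.142+y*.99,z];q=proj("side",w);print(g,sy,np.round(w),((q-[175,60])*4-[0,100]).round())
E
python3 -m crank '[[15,0,0,0,0,0],[25,0,-10,0,0,0],[25,0,-30,0,0,0],[0,0,-30,0,0,0],[0,0,0,0,0,0]]'
python3 - <<'E'
from rig import manip
import cv2
b=manip.capture("side")["image"][60:235,175:335,::-1]
a=manip.capture("top")["image"][85:220,235:385,::-1]
cv2.imwrite("pics/m5.png",cv2.hconcat([cv2.resize(a,(400,360)),cv2.resize(b,(330,360))]))
E
```

```text
0.3 64 [ 501. -158.  200.] [325. 318.]
0.3 -64 [ 518. -279.  162.] [326. 297.]
0 64 [ 500. -148.  182.] [324. 342.]
0 -64 [ 518. -275.  182.] [327. 278.]
-0.3 64 [ 499. -145.  162.] [323. 366.]
-0.3 -64 [ 516. -266.  200.] [327. 264.]
time_s: 4.53
tcp_pos: [513.5, -134.6, 343.9]
orientation: [0.65, 0.76, 0.002, 0.006]
contact_force: [0.0, 0.1, 1.0]
grip_width: 0.003
```

View pics/m5.png

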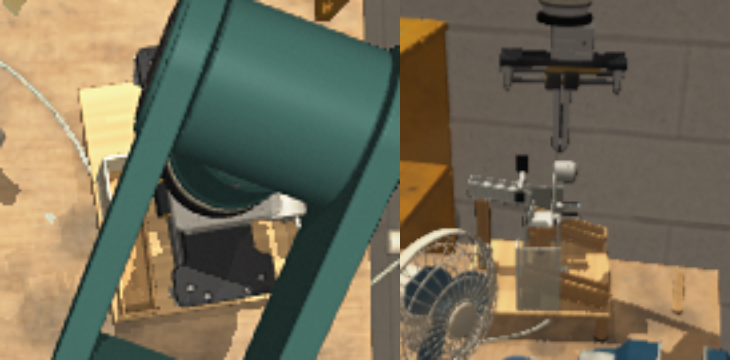

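```bash
python3 plan.py 600 -281 340
```

```text
pos [ 512.8 -135.5  338.4] z [ 0.004 -0.001 -1.   ] yawY 8.8 n 5
[-31.4, 12.8, -0.2] 0.0
[-31.4, 12.8, -0.2] 0.0
[-31.4, 12.8, -0.2] 0.0
[-31.4, 12.8, -0.2] 0.0
[-31.4, 12.8, -0.2] 0.0
```

```bash
python3 -m crank '[[-31.4,12.8,0,0,0,0],[-31.4,12.8,0,0,0,0],[-31.4,12.8,0,0,0,0],[-31.4,12.8,0,0,0,0],[-31.4,12.8,0,0,0,-0.01]]' && python3 -m crank '[[0,0,0,0,0,0],[0,0,0,0,0,0]]' && python3 plan.py 600 -281 271
python3 - <<'E'
from rig import manip
import cv2
b=manip.capture("side")["image"][60:235,175:335,::-1]
a=manip.capture("top")["image"][85:220,235:385,::-1]
cv2.imwrite("pics/m6.png",cv2.hconcat([cv2.resize(a,(400,360)),cv2.resize(b,(330,360))]))
E
```

```text
time_s: 5.05
tcp_pos: [599.6, -283.0, 333.9]
orientation: [0.648, 0.762, -0.0, -0.002]
contact_force: [1.1, -0.7, 1.1]
grip_width: 0.009
time_s: 5.22
tcp_pos: [599.4, -283.3, 331.2]
orientation: [0.649, 0.761, -0.001, -0.004]
contact_force: [0.4, 0.4, -0.5]
grip_width: 0.006
pos [ 599.4 -283.3  331.2] z [-0.007  0.004 -1.   ] yawY 9.1 n 2
[0.9, 0.7, 30.1] 0.0
[0.9, 0.7, 30.1] 0.0
```

View pics/m6.png

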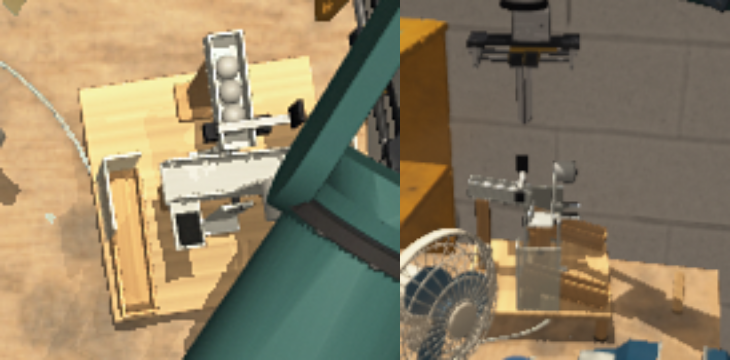

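```bash
python3 -m crank '[[0,0,30,0,0,-0.01],[0,0,30,0,0,0],[0,0,0,0,0,0],[0,0,0,0,0,0]]' && python3 plan.py 600 -281 271
python3 - <<'E'
from rig import manip
import cv2
b=manip.capture("side")["image"][60:235,175:335,::-1]
cv2.imwrite("pics/m7.png",cv2.resize(b,(640,700))[100:700])
E
```

```text
time_s: 5.65
tcp_pos: [598.1, -280.2, 275.0]
orientation: [0.643, 0.765, -0.0, -0.002]
contact_force: [0.0, -0.0, 0.6]
grip_width: 0.005
pos [ 598.1 -280.2  275. ] z [-0.004  0.003 -1.   ] yawY 9.9 n 1
[-1.2, 1.7, 4.0] 0.0
```

View pics/m7.png

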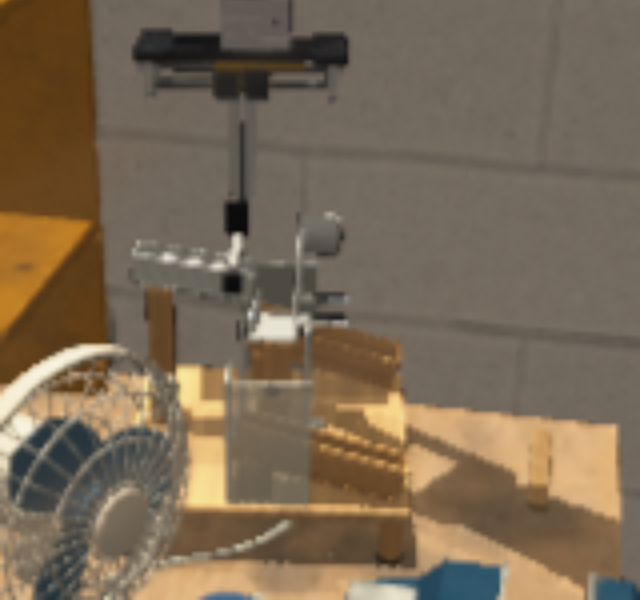

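```bash
python3 -m crank '[[8,1,5,0,0,0.03],[8,0,0,0,0,0],[6,0,0,0,0,0],[5,0,0,0,0,0],[5,0,0,0,0,0]]' && python3 -m crank '[[5,0,0,0,0,0],[5,0,0,0,0,0],[5,0,0,0,0,0],[5,0,0,0,0,0],[0,0,0,0,0,0]]'
python3 plan.py 600 -281 271|head -1
python3 - <<'E'
from rig import manip
import cv2
b=manip.capture("side")["image"][60:235,175:335,::-1]
cv2.imwrite("pics/m8.png",cv2.resize(b,(640,700))[100:700])
E
```

```text
time_s: 6.12
tcp_pos: [596.2, -250.2, 273.7]
orientation: [0.655, 0.756, 0.0, 0.002]
contact_force: [0.1, -1.4, 0.4]
grip_width: 0.005
time_s: 6.53
tcp_pos: [592.7, -229.2, 271.4]
orientation: [0.655, 0.756, 0.0, -0.001]
contact_force: [0.2, -0.3, -0.6]
grip_width: 0.008
pos [ 592.7 -229.2  271.4] z [-0.     0.001 -1.   ] yawY 8.2 n 2
```

View pics/m8.png

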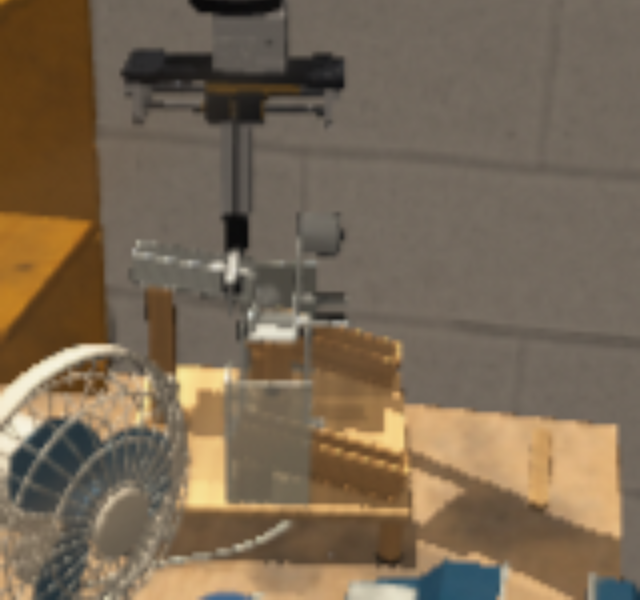

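```bash
python3 -m crank '[[4,0,0,0,0,0],[3,0,0,0,0,0],[2,0,0,0,0,0],[0,0,0,0,0,0]]'; python3 -m crank '[[2,0,0,0,0,0],[0,0,0,0,0,0]]'
python3 - <<'E'
from rig import manip
import cv2
b=manip.capture("side")["image"][60:235,175:335,::-1]
cv2.imwrite("pics/m9.png",cv2.resize(b,(640,700))[100:700])
E
```

```text
time_s: 6.92
tcp_pos: [592.1, -227.3, 271.2]
orientation: [0.657, 0.754, -0.004, 0.005]
contact_force: [2.4, -13.8, -2.1]
grip_width: 0.006
time_s: 7.08
tcp_pos: [592.1, -227.1, 271.3]
orientation: [0.658, 0.753, -0.004, 0.006]
contact_force: [4.0, -16.8, -1.7]
grip_width: 0.003
```

View pics/m9.png

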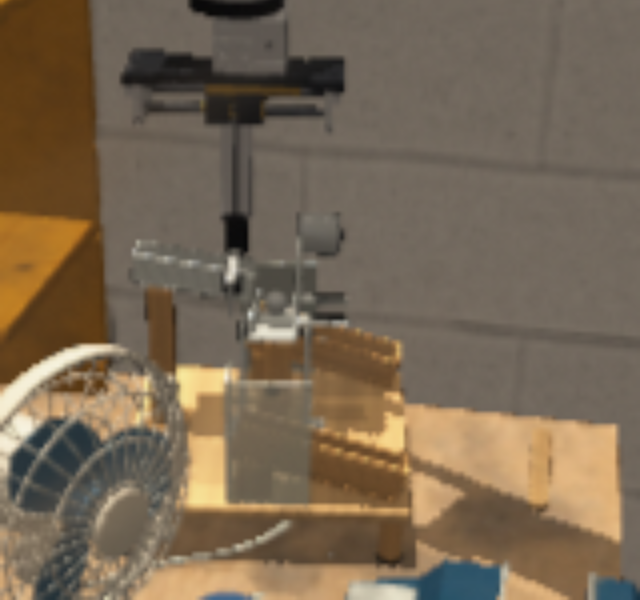

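```bash
python3 -m crank '[[-15,0,0,0,0,0],[-20,0,0,0,0,0],[-15,0,-20,0,0,0],[0,0,-35,0,0,0],[0,0,-35,0,0,0]]'; python3 -m crank '[[-20,-35,0,0,0,0],[-20,-35,0,0,0,0],[0,-35,0,0,0,0],[0,-35,0,0,0,0],[0,0,0,0,0,0]]'
python3 - <<'E'
from rig import manip
import cv2
b=manip.capture("side")["image"][60:235,175:335,::-1]
a=manip.capture("top")["image"][85:220,235:385,::-1]
cv2.imwrite("pics/m10.png",cv2.hconcat([cv2.resize(a,(400,360)),cv2.resize(b,(330,360))]))
E
```

```text
time_s: 7.55
tcp_pos: [597.6, -269.6, 359.3]
orientation: [0.656, 0.755, -0.0, -0.004]
contact_force: [0.1, -0.6, 0.5]
grip_width: 0.002
time_s: 7.97
tcp_pos: [460.5, -329.1, 361.9]
orientation: [0.657, 0.754, -0.001, -0.001]
contact_force: [0.1, 0.4, 0.4]
grip_width: 0.008
```

View pics/m10.png

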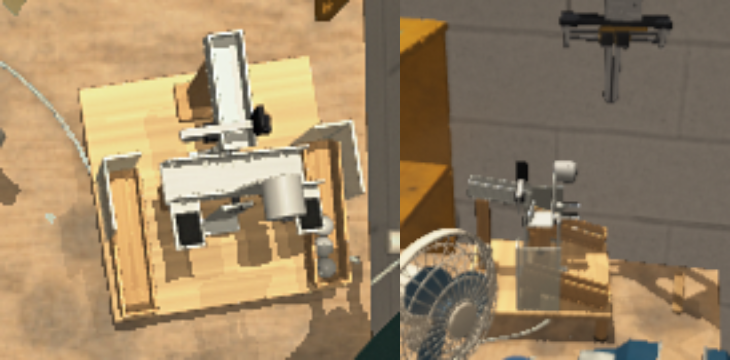

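```bash
python3 - <<'E'
from h import *
import cv2
im=cam("top")["image"]
a=im[105:165,290:370,::-1];cv2.imwrite("pics/z11.png",cv2.resize(a,(800,600),interpolation=cv2.INTER_NEAREST))
o0=onz("top",(402.5)/4.4+254.5,186.5/4.4+84.5,259)
E
python3 - <<'E'
import cv2
for f,c in(("pics/top0.png",(105,165,290,370)),):
    a=cv2.imread(f)[c[0]:c[1],c[2]:c[3]];cv2.imwrite("pics/z0.png",cv2.resize(a,(800,600),interpolation=cv2.INTER_NEAREST))
E
```

```text
(no output)
```

View pics/z11.png

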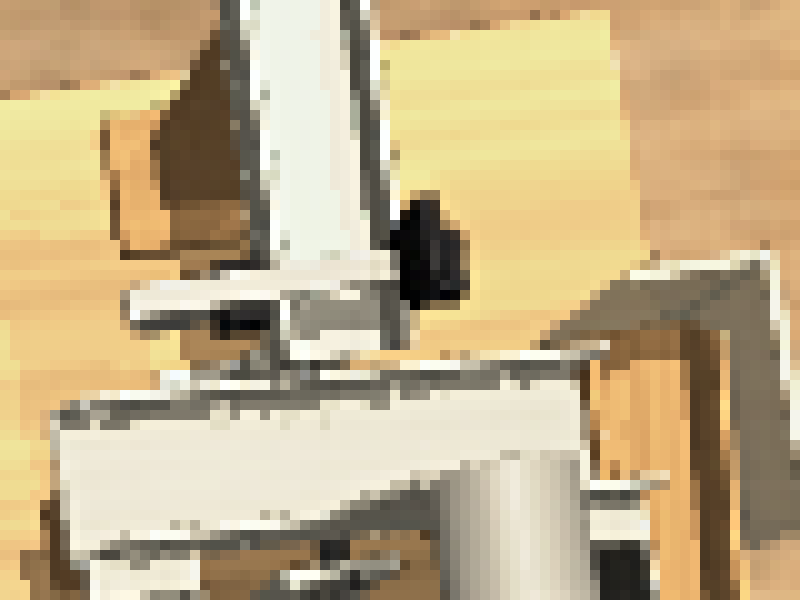

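View pics/z0.png

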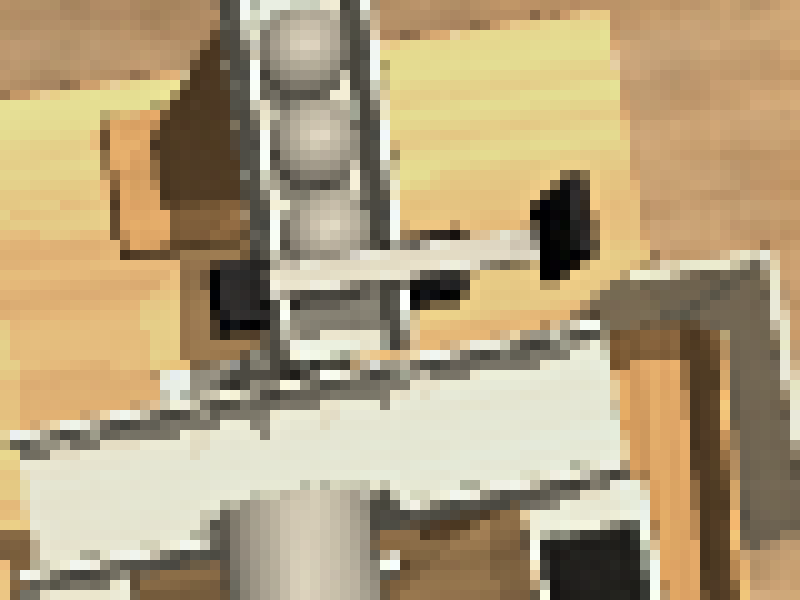

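```bash
python3 -m crank '[[0,0,0,0,0,0],[0,0,0,0,0,0],[0,0,0,0,0,0],[0,0,0,0,0,0],[0,0,0,0,0,0]]'
python3 - <<'E'
from rig import manip
import cv2
a=manip.capture("top")["image"][:,:,::-1];o=cv2.imread("pics/top0.png")
for n,(x0,y0,x1,y1) in dict(jar=(185,150,222,183),marker=(155,165,176,222),stick=(310,235,366,250)).items():
    print(n,cv2.absdiff(a[y0:y1,x0:x1].copy(),o[y0:y1,x0:x1].copy()).mean())
cv2.imwrite("pics/f.png",cv2.resize(a[85:260,235:435],(800,600)))
E
```

```text
time_s: 8.53
tcp_pos: [466.0, -328.2, 361.2]
orientation: [0.655, 0.756, 0.0, -0.0]
contact_force: [0.0, 0.0, 1.2]
grip_width: 0.003
jar 10.623259623259623
marker 12.746867167919799
stick 36.47976190476191
```

View pics/f.png

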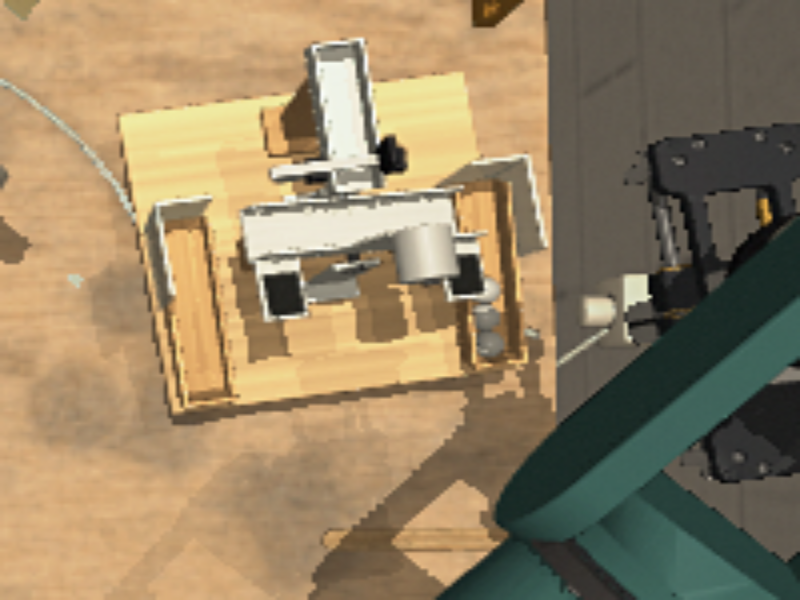

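```bash
python3 -m crank '[[20,-10,0,0,0,0],[30,-25,0,0,0,0],[30,-20,0,0,0,0],[20,-10,0,0,0,0],[0,0,0,0,0,0]]'
python3 -m crank '[[0,0,0,0,0,0],[0,0,0,0,0,0],[0,0,0,0,0,0],[0,0,0,0,0,0],[0,0,0,0,0,0]]'
python3 - <<'E'
from rig import manip
import cv2
a=manip.capture("top")["image"][:,:,::-1];o=cv2.imread("pics/top0.png")
s=manip.capture("side")["image"][:,:,::-1]
cv2.imwrite("pics/g.png",cv2.vconcat([cv2.hconcat([cv2.resize(x[60:270,140:390],(400,300)) for x in(o,a)]),cv2.resize(s[100:300,190:350],(800,300))[:, :]]))
cv2.imwrite("pics/s.png",s)
E
```

```text
time_s: 9.0
tcp_pos: [385.2, -235.9, 363.6]
orientation: [0.655, 0.756, 0.0, 0.001]
contact_force: [0.8, -0.3, 1.4]
grip_width: 0.004
time_s: 9.42
tcp_pos: [387.4, -239.2, 360.7]
orientation: [0.655, 0.755, 0.0, -0.001]
contact_force: [-0.8, -0.7, 0.5]
grip_width: 0.006
```

View pics/g.png

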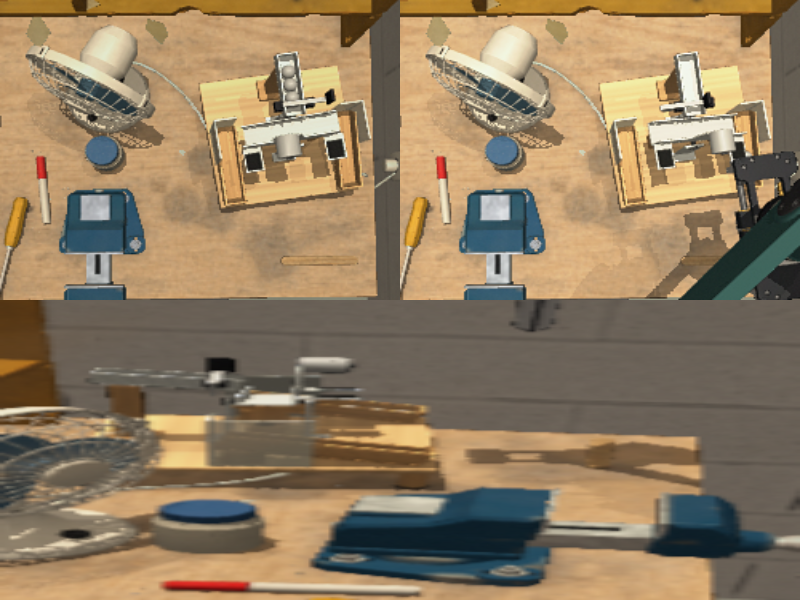

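View pics/s.png

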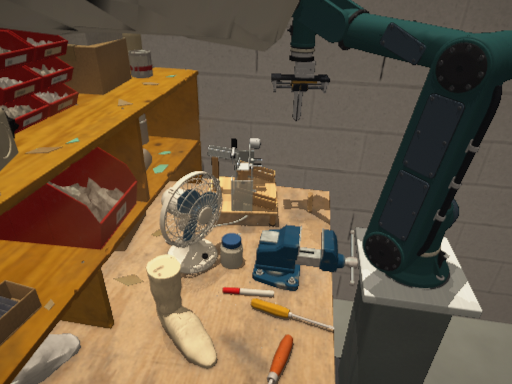

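The jar and marker sit where they started. The stick was still in place in the earlier top view, about 360–500, 540, and the hand is clear.

```bash
python3 -c "
from rig import manip;print(manip.hand_in())"
```

```text
the job is handed in; nothing more can be done
None
```

The sorter is now set to the other side, and all three balls ran down into the right chute. I handed the job in at about 9.5 s of the 45 s allowed.

- **Gate:** it started with its right end up, so balls would have run left. I pushed the steel weight to the right with the closed fingers until the gate fell onto its other stop. In the side view both finger plates then sat where full right tilt (+0.30 rad) puts them.
- **Stop slide:** I pushed the tab left until it came up against a firm stop. The force rose to about 17 N and the finger stopped moving.
- **Last checks:** the top view showed an empty feed chute and three balls in a row in the right chute. The hand was clear, with no contact force above sensor noise.

Some checks were less certain:
- **Slide travel:** the pictures put it at about 34 mm at the tab and 35.6 mm at the slide's end, against the full 36 mm. That is within pixel error. I take it as fully open because of the firm stop.
- **Bystanders:** a picture-difference check gave nonzero values for all three (jar 11, marker 13, stick 36). By eye, the jar and marker are where they started, and I put the rest down to shadows and lighting. The stick was partly hidden by the arm or its shadow, but the part I could see was in place and nothing went near it.
- **Last view of the right chute:** in the final top view the arm covered it. The balls were last seen there about a second before I handed in.

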